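# Press a coat peg home and tug-test it

### The job

One of the four turned pegs of the coat rail on the bench still stands proud of the wood. Press it straight down until its flange is fully home against the rail, leaning on it with no more than 30 N. Then take it by the head and tug it straight up with a steady 10 N for a second to prove that the fit holds, neither drawing it out nor lifting the rail, and let go. Leave the rail and the other things on the bench where they are.

Things in the scene. Friction and masses are not known exactly. Their poses are not given: they have to be found in the camera images.
- peg (a joint): how far the proud peg's flange stands off the rail (m): 0 is fully home against a hard stop, 0.010 to 0.021 at the start. It is a stiff press fit: it moves either way only when pushed or pulled with more than about 15 N, and otherwise stays where it is
- peg_top: stem and head of the proud peg; origin at the centre of the head, on the peg's axis. Turned wood, round about the axis: domed head 30 mm wide, its top 12 mm above this point; stem 17 mm wide below it; flange 27 mm wide, its underside 60 mm below this point. Moves with the peg; z along the peg, up
- peg_seat (a point): centre of the proud peg's hole on the rail's top face, 34 mm above the bench; z up, y along the rail, x across it. peg_top is 60 mm above this point when the peg is home
- rail: wooden coat rail 120 mm (x) by 800 mm (y) by 30 mm thick, face up, lying loose on the mat; it weighs 2.26 kg with its pegs and is held by its weight alone. Four pegs stand along its middle line at y = -240, -80, 80 and 240 mm; the one at 80 is the proud one, the others are like it, 72 mm tall and home for good. Origin at the centre of its underside
- mat: black non-slip rubber bench mat 160 mm (x) by 620 mm (y) by 4 mm thick, fixed flat on the bench; the rail lies on it and overhangs its two ends. Origin at the centre of its underside
- glue: white plastic glue bottle, 60 mm wide and 170 mm tall, standing beyond the rail; origin at the centre of its underside. Not to be disturbed
- tape: roll of paper tape, 90 mm wide and 24 mm high, lying beyond the rail; origin at the centre of its underside. Not to be disturbed
- sanding_block: cork sanding block 110 by 65 by 30 mm, lying beyond the rail; origin at the centre of its underside. Not to be disturbed

How it is judged:
By the outcome, as a careful person would: the job done as asked, in the order asked, and still so for the second after the job is handed in, with the robot touching nothing.
It also fails if it takes over 45 s, if anything falls off the work surface, if the arm or the gripper's body presses on something with over 40 N, if the wrist force passes 120 N, or if a joint passes its speed limit or range.

### The arm

A 7-joint arm with a two-finger parallel gripper is mounted at the origin on the work surface. World frame = base frame: x ahead of the robot, y to its left, z up, the work surface at z = 0. Lengths are in mm, angles in rad, forces in N, time in s.
With the tool pointing down it reaches from about 350 to 900 mm from the base axis. Payload 8.1 kg.
Tool frame: the origin (TCP) lies midway between the tips of the shut fingers; the grasp point (between the pads) lies 19 mm behind it; z points along the fingers, y is the line along which they close (so a half turn about z gives the same grasp; the last joint's range is limited). The gripper opens to 92 mm and grips with 3 to 60 N. Pads are 19 mm wide; open, the fingers measure 130 mm over their backs; the gripper's body (75 mm by 190 mm) begins 47 mm behind the grasp point.
Start: joints at [1.015, 0.434, 0.025, 1.573, -0.012, 1.134, -0.075], TCP at [273.408, -562.041, 226.742] pointing down, gripper open.
Joint ranges: [-2.62, 2.62], [-0.44, 2.09], [-1.27, 1.32], [0.08, 2.57], [-1.32, 4.46], [0.12, 2], [-2.74, 2.74]. Speed limits (rad/s): [2.22, 2.22, 3.01, 3.01, 3.14, 3.14, 3.14].

### API

Orientations are given as a 3x3 rotation matrix whose columns are the frame's x, y, z axes.
In Python, from plant import sense, vision, workorder gives the robot as it stands. The module is installed in compiled form; this text tells all that it offers.
- The arm moves only by the tool move_arm, never from a script. Its argument "increments" is a list of rows, each an object with "xyz": the shift along the tool's x, y, z in cm, a list of three; "roll": the turn about the tool's z in rad; "claw": the gripper command: -1 is fully open, 1 is shut, values between are in proportion. In form: [{"xyz": [x, y, z], "roll": roll, "claw": claw}, ...]. A call has 1 to 20 rows; each row shifts and turns the commanded pose from where the row before left it, along the tool's axes as they then stand; what a row does not reach is not made up. A row lasts 1/12 s, in which the tool goes at most 41.7 mm and 7.16 degrees, less where a joint would pass 70% of its speed; a pose out of reach is approached as far as the arm can. A call with a gripper value outside its range is refused whole. The fingers move at their own pace and stop on an object; "grip_force" is the grip in N (left out, the last holds). Time passes only in rows, so rows that do not move let the fingers close. It gives the time, the measured TCP pose, the force, the opening and the grip force at its end, in the units of the state.
- sense(): the state, without advancing time (a new reading comes with each control period).
- vision.grab_frame(name): name is "scene" or "top"; returns a dict with "pixels" (384x512x3 uint8, red, green, blue), "z_map" (384x512 float32, mm along the optical axis (not along the pixel's ray), 0 where there is no reading), "fx", "fy", "cx", "cy" (pixels), "dist_coeffs" ([k1, k2, p1, p2, k3] as OpenCV has them; the pictures are not rectified), "eye" and "attitude" of the camera in the world. Camera axes: x right, y down, z forward; pixel columns grow to the right and rows downward; lengths in mm; the calibration is good to about 2 mm. A picture is of the moment at which its call begins.
- workorder.finish_job(): hands the job in; it is judged then, once.
The state is a dict: "clock": time; "joint_positions": joint angles; "qd": joint speeds; "effort": joint torques, N m; "tcp_pos": TCP position; "orientation": TCP orientation; "contact_force": force on the tool from outside, world axes, zero at the start; "wrist_torque": the same for the moment, N m; "finger_gap": finger opening in mm; "gripper_force": force on a finger pad.
Only numpy, scipy, OpenCV 4.12 (cv2) and the standard library are available. Lean on these libraries where they do the work, as an engineer would, in place of code of your own. Each camera call takes 0.05 s, during which the arm holds its last target. There are 200 camera calls.

## Working session

There is one attempt and no reset: what is moved stays moved. The work goes in short steps, Python scripts to look and compute and a tool call to move; the robot and the scene stay as the last step left them, time stands still between calls to the robot, and variables do not carry over. Pictures are saved under pics/ and viewed, at most 10 in all, crops included, and the job is handed in when it is done.

Besides the shell and the picture viewer there is one more tool, called after "Emit:" as name([rows], argument=value, ...), one row to a line, values as JSON. move_arm: Moves the arm, as the interface text tells. Its arguments: {"type":"object","properties":{"increments":{"type":"array"},"grip_force":{"type":"number"}},"required":["increments"]}

```bash
mkdir -p pics
python3 - <<'E'
from plant import sense, vision
import cv2,numpy as np
s=sense();print(s)
for n in("scene","top"):
    f=vision.grab_frame(n);cv2.imwrite(f"pics/{n}0.png",f["pixels"][:,:,::-1]);np.savez(f"pics/{n}0.npz",**f)
    print({k:v for k,v in f.items() if k not in("pixels","z_map")})
E
```

```text
{'clock': 0.0, 'joint_positions': array([ 1.01536731,  0.43521657,  0.0249811 ,  1.57410173, -0.01158989,
        1.13397345, -0.07508979]), 'qd': array([-0.0001861 ,  0.00161388, -0.00012881,  0.00052296, -0.00084542,
       -0.00076628, -0.00028148]), 'effort': array([ 8.10121037e-04, -6.67842436e+01,  9.85311382e-01, -3.14449096e+01,
       -6.05119555e-02,  4.30754106e-02,  9.50753792e-05]), 'tcp_pos': array([ 273.16474815, -561.58206001,  225.94725279]), 'orientation': array([[ 8.99240354e-01,  4.37454136e-01, -8.14908094e-04],
       [ 4.37454868e-01, -8.99239393e-01,  1.32348670e-03],
       [-1.53832728e-04, -1.54661816e-03, -9.99998792e-01]]), 'contact_force': array([-0.16084751,  0.28140722,  0.71702116]), 'wrist_torque': array([-0.02456224,  0.00738869,  0.03467104]), 'gripper_force': 0.0, 'finger_gap': 91.9473938919721}
{'fx': 457.3778324447731, 'fy': 457.3778324447731, 'cx': 256.3172663761522, 'cy': 187.49183300407944, 'dist_coeffs': array([-0.15944842,  0.        ,  0.        ,  0.        ,  0.        ]), 'eye': array([1295.33359534,  530.01118896,  669.26706289]), 'attitude': array([[-0.62041645,  0.4431358 , -0.64708122],
       [ 0.78426011,  0.35519352, -0.50869798],
       [ 0.00441677, -0.82308458, -0.56790163]])}
{'fx': 350.6692194863304, 'fy': 350.6692194863304, 'cx': 250.19727909181893, 'cy': 199.03742227034803, 'dist_coeffs': array([-0.09669293,  0.        ,  0.        ,  0.        ,  0.        ]), 'eye': array([615.78105299,  27.70048308, 787.82048532]), 'attitude': array([[ 0.00618934, -0.99783451,  0.06548264],
       [-0.9999192 , -0.00544855,  0.0114853 ],
       [-0.01110364, -0.06554843, -0.99778761]])}
```

View pics/scene0.png

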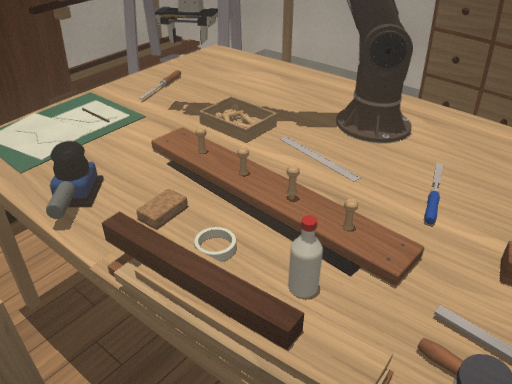

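View pics/top0.png

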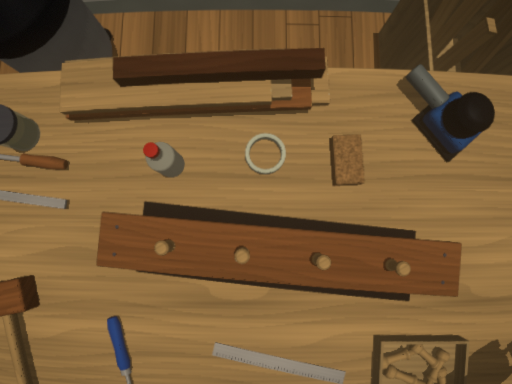

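The scene view shows four pegs, with heads at about (201,133), (243,155), (292,172) and (350,204). In the top view they are at (402,268), (322,261), (242,256) and (163,247). Next I'll measure the heads in the point clouds.

```bash
cat > h.py <<'E'
import cv2,numpy as np
def cloud(f):
    K=np.array([[f["fx"],0,f["cx"]],[0,f["fy"],f["cy"]],[0,0,1.]])
    h,w=f["z_map"].shape
    uv=np.stack(np.meshgrid(np.arange(w),np.arange(h)),-1).reshape(-1,1,2).astype(np.float64)
    n=cv2.undistortPoints(uv,K,f["dist_coeffs"]).reshape(h,w,2)
    z=f["z_map"][...,None].astype(float)
    p=np.concatenate([n*z,z],-1)@np.asarray(f["attitude"]).T+f["eye"]
    p[f["z_map"]==0]=np.nan
    return p
E
python3 - <<'E'
from h import *
P={n:cloud(np.load(f"pics/{n}0.npz")) for n in("top","scene")}
t=P["top"]; print("bench",t[320,200],"rail",t[235,200],t[265,280])
heads={"top":[(163,247),(242,256),(322,261),(402,268)],"scene":[(350,204),(292,172),(243,155),(201,133)]}
for n in heads:
  for (u,v) in heads[n]:
    q=P[n][v-16:v+17,u-16:u+17].reshape(-1,3); q=q[q[:,2]>75]
    top=np.nanpercentile(q[:,2],98)
    a=q[q[:,2]>top-14]; print(n,len(q),"ztop",top.round(1),"mean",a.mean(0).round(1),"mid",((a.max(0)+a.min(0))/2).round(1), "ext",np.ptp(a,axis=0).round(1))
# rail plane by top cam
m=(abs(t[...,2]-34)<6)&(t[...,0]>400)&(t[...,0]<700)
q=t[m]; 
im=m.astype(np.uint8); nl,l,st,c=cv2.connectedComponentsWithStats(im); k=1+st[1:,4].argmax()
q=t[l==k]; print("rail z",np.median(q[:,2]), cv2.minAreaRect(q[:,:2].astype(np.float32)))
E
```

```text
bench [ 3.95825022e+02  1.47343514e+02 -1.99769507e-01] rail [587.19295357 143.78302139  34.23924292] [524.3844262 -28.1806881  33.2444569]
top 178 ztop 107.2 mean [565.1 208.8 103.3] mid [565.2 209.5 100.5] ext [27.5 26.4 14.2]
top 191 ztop 122.7 mean [552.6  50.4 118.6] mid [551.9  50.5 117.2] ext [28.7 27.  12.3]
top 191 ztop 108.2 mean [ 539.1 -106.4  103.9] mid [ 538.6 -107.3  101.9] ext [27.7 27.7 15.4]
top 202 ztop 107.4 mean [ 525.8 -265.2  103.3] mid [ 524.8 -267.2  101.2] ext [29.8 29.8 15.1]
scene 175 ztop 105.2 mean [570.5 212.6  99.8] mid [567.5 211.1  99.1] ext [28.7 27.8 15.6]
scene 190 ztop 119.6 mean [556.7  54.5 114.9] mid [554.5  52.9 113.3] ext [26.7 27.  15. ]
scene 126 ztop 105.9 mean [ 542.8 -104.5  100.1] mid [ 539.9 -106.4   99.1] ext [28.6 28.  14.1]
scene 108 ztop 106.8 mean [ 530.6 -264.   100.7] mid [ 528.1 -266.5  100.6] ext [27.  27.6 15.4]
rail z 34.7304567938462 ((544.7987670898438, -28.767822265625), (800.286865234375, 121.9676284790039), 85.32221221923828)
```

The proud peg is the second from the left in the top view. Its axis is near (552.5, 51) and its top is at z≈121, about 15 mm above the others, which fits the stated 10–21 mm range. I'll move above it with the claw shut.

Emit:
move_arm([
  {"xyz":[1.4,-1.2,0],"roll":0,"claw":1},
  {"xyz":[2.8,-2.3,0],"roll":0,"claw":1},
  {"xyz":[2.8,-2.3,0],"roll":0,"claw":1},
  {"xyz":[2.8,-2.3,0],"roll":0,"claw":1},
  {"xyz":[2.8,-2.3,0],"roll":0,"claw":1},
  {"xyz":[2.8,-2.3,0],"roll":0,"claw":1},
  {"xyz":[2.8,-2.3,0],"roll":0,"claw":1},
  {"xyz":[2.8,-2.3,0],"roll":0,"claw":1},
  {"xyz":[2.8,-2.3,0],"roll":0,"claw":1},
  {"xyz":[2.8,-2.3,0],"roll":0,"claw":1},
  {"xyz":[2.8,-2.3,0],"roll":0,"claw":1},
  {"xyz":[2.8,-2.3,0],"roll":0,"claw":1},
  {"xyz":[2.8,-2.3,0],"roll":0,"claw":1},
  {"xyz":[2.8,-2.3,0],"roll":0,"claw":1},
  {"xyz":[2.8,-2.3,0],"roll":0,"claw":1},
  {"xyz":[2.8,-2.3,0],"roll":0,"claw":1},
  {"xyz":[2.8,-2.3,0],"roll":0,"claw":1},
  {"xyz":[2.8,-2.3,0],"roll":0,"claw":1},
  {"xyz":[2.8,-2.3,0],"roll":0,"claw":1},
  {"xyz":[0,0,0],"roll":0,"claw":1},
], grip_force=20)

```text
clock: 1.77
tcp_pos: [554.4, 56.1, 226.5]
orientation: [[0.895, 0.445, 0.001], [0.445, -0.895, 0.005], [0.003, -0.004, -1.0]]
contact_force: [0.6, 0.9, -0.3]
finger_gap: 0.3
gripper_force: 0.0
```

Emit:
move_arm([
  {"xyz":[-0.4,0.35,1.0],"roll":0,"claw":1},
  {"xyz":[0,0,2],"roll":0,"claw":1},
  {"xyz":[0,0,2],"roll":0,"claw":1},
  {"xyz":[0,0,2],"roll":0,"claw":1},
  {"xyz":[0,0,1.5],"roll":0,"claw":1},
  {"xyz":[0,0,0.5],"roll":0,"claw":1},
  {"xyz":[0,0,0],"roll":0,"claw":1},
  {"xyz":[0,0,0],"roll":0,"claw":1},
  {"xyz":[0,0,0],"roll":0,"claw":1},
  {"xyz":[0,0,0],"roll":0,"claw":1},
])

```text
clock: 2.6
tcp_pos: [551.4, 42.5, 137.7]
orientation: [[0.899, 0.437, 0.002], [0.437, -0.899, 0.0], [0.002, 0.001, -1.0]]
contact_force: [0.7, 0.2, -0.2]
finger_gap: 0.2
gripper_force: 0.0
```

Run:
```python
from plant import sense, vision
import cv2,numpy as np
s=sense();print(s["clock"],s["tcp_pos"],s["contact_force"],s["joint_positions"])
f=vision.grab_frame("scene");a=f["pixels"][90:250,200:400,::-1]
g=vision.grab_frame("top")["pixels"][180:340,150:350,::-1]
cv2.imwrite("pics/c1.png",cv2.resize(np.hstack([a,g]),None,fx=2,fy=2,interpolation=cv2.INTER_CUBIC))
```

```text
2.6 [551.41958839  42.54679148 137.73783598] [ 0.67736838  0.18788772 -0.15351822] [ 0.03539767  0.42996045 -0.28193495  1.84125977  0.15029779  0.88927988
 -1.4353776 ]
```

View pics/c1.png

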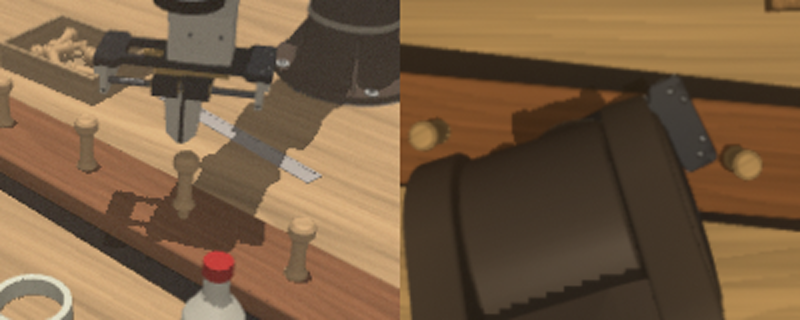

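The fingers are shut just above the head at (370,160 in the crop), about 8 mm towards −y. I'll centre them and come down to just above the dome.

Emit:
move_arm([
  {"xyz":[0.24,-0.36,0],"roll":0,"claw":1},
  {"xyz":[0.23,-0.36,0.4],"roll":0,"claw":1},
  {"xyz":[0,0,0.4],"roll":0,"claw":1},
  {"xyz":[0,0,0.3],"roll":0,"claw":1},
  {"xyz":[0,0,0],"roll":0,"claw":1},
  {"xyz":[0,0,0],"roll":0,"claw":1},
  {"xyz":[0,0,0],"roll":0,"claw":1},
  {"xyz":[0,0,0],"roll":0,"claw":1},
])

```text
clock: 3.37
tcp_pos: [552.0, 51.1, 125.8]
orientation: [[0.899, 0.437, 0.0], [0.437, -0.899, -0.0], [0.0, 0.0, -1.0]]
contact_force: [-0.2, 0.4, 0.7]
finger_gap: 0.4
gripper_force: 0.0
```

Run:
```python
from plant import sense, vision
import cv2,numpy as np
s=sense();print(s["clock"],s["tcp_pos"],s["contact_force"])
f=vision.grab_frame("scene");a=f["pixels"][130:230,240:340,::-1]
cv2.imwrite("pics/c2.png",cv2.resize(a,None,fx=5,fy=5,interpolation=cv2.INTER_CUBIC))
```

```text
3.3667 [552.0141234   51.12550085 125.8156757 ] [-0.24396284  0.43583422  0.70252533]
```

View pics/c2.png

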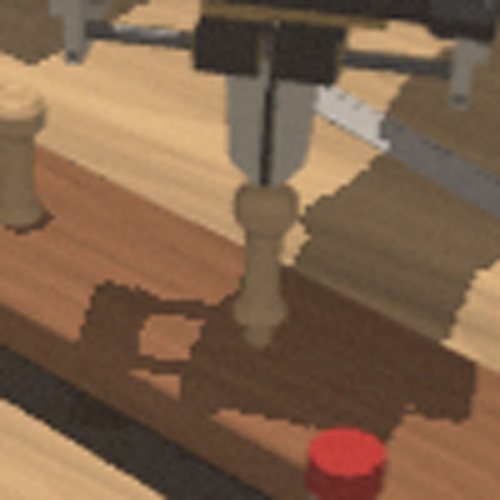

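The fingertips (265,185 in the crop) are centred over the dome. I'll press down gently and watch the force.

Emit:
move_arm([
  {"xyz":[0,0,0.1],"roll":0,"claw":1},
  {"xyz":[0,0,0.1],"roll":0,"claw":1},
  {"xyz":[0,0,0.1],"roll":0,"claw":1},
  {"xyz":[0,0,0.1],"roll":0,"claw":1},
  {"xyz":[0,0,0.1],"roll":0,"claw":1},
  {"xyz":[0,0,0],"roll":0,"claw":1},
  {"xyz":[0,0,0],"roll":0,"claw":1},
])

```text
clock: 4.0
tcp_pos: [552.0, 51.3, 121.1]
orientation: [[0.899, 0.437, 0.0], [0.437, -0.899, -0.0], [0.0, 0.0, -1.0]]
contact_force: [-0.6, 0.2, 5.5]
finger_gap: 0.5
gripper_force: 2.8
```

Emit:
move_arm([
  {"xyz":[0,0,0.05],"roll":0,"claw":1},
  {"xyz":[0,0,0.05],"roll":0,"claw":1},
  {"xyz":[0,0,0.05],"roll":0,"claw":1},
  {"xyz":[0,0,0.05],"roll":0,"claw":1},
])

```text
clock: 4.33
tcp_pos: [552.1, 51.3, 119.9]
orientation: [[0.899, 0.437, 0.001], [0.437, -0.899, -0.0], [0.001, 0.001, -1.0]]
contact_force: [-3.8, -1.2, 14.7]
finger_gap: 0.3
gripper_force: 7.3
```

Emit:
move_arm([
  {"xyz":[0,0,0.05],"roll":0,"claw":1},
  {"xyz":[0,0,0.05],"roll":0,"claw":1},
  {"xyz":[0,0,0.05],"roll":0,"claw":1},
  {"xyz":[0,0,0.05],"roll":0,"claw":1},
])

```text
clock: 4.67
tcp_pos: [552.1, 51.3, 117.9]
orientation: [[0.899, 0.437, 0.001], [0.437, -0.899, -0.0], [0.001, 0.001, -1.0]]
contact_force: [-5.1, -2.2, 14.6]
finger_gap: 0.5
gripper_force: 7.3
```

Emit:
move_arm([
  {"xyz":[0,0,0.06],"roll":0,"claw":1},
  {"xyz":[0,0,0.06],"roll":0,"claw":1},
  {"xyz":[0,0,0.06],"roll":0,"claw":1},
  {"xyz":[0,0,0.06],"roll":0,"claw":1},
  {"xyz":[0,0,0.06],"roll":0,"claw":1},
  {"xyz":[0,0,0.06],"roll":0,"claw":1},
  {"xyz":[0,0,0.06],"roll":0,"claw":1},
  {"xyz":[0,0,0.06],"roll":0,"claw":1},
  {"xyz":[0,0,0.06],"roll":0,"claw":1},
  {"xyz":[0,0,0.06],"roll":0,"claw":1},
  {"xyz":[0,0,0.06],"roll":0,"claw":1},
  {"xyz":[0,0,0.06],"roll":0,"claw":1},
])

```text
clock: 5.67
tcp_pos: [552.1, 51.3, 110.7]
orientation: [[0.899, 0.437, 0.001], [0.437, -0.899, -0.0], [0.001, 0.001, -1.0]]
contact_force: [-5.0, -0.8, 15.1]
finger_gap: 0.4
gripper_force: 7.3
```

Emit:
move_arm([
  {"xyz":[0,0,0.05],"roll":0,"claw":1},
  {"xyz":[0,0,0.05],"roll":0,"claw":1},
  {"xyz":[0,0,0.05],"roll":0,"claw":1},
  {"xyz":[0,0,0.05],"roll":0,"claw":1},
  {"xyz":[0,0,0.05],"roll":0,"claw":1},
  {"xyz":[0,0,0.05],"roll":0,"claw":1},
])

```text
clock: 6.17
tcp_pos: [552.1, 51.3, 107.7]
orientation: [[0.899, 0.437, 0.001], [0.437, -0.899, -0.0], [0.001, 0.001, -1.0]]
contact_force: [-4.3, -1.2, 14.6]
finger_gap: 0.2
gripper_force: 7.3
```

Emit:
move_arm([
  {"xyz":[0,0,0.03],"roll":0,"claw":1},
  {"xyz":[0,0,0.03],"roll":0,"claw":1},
  {"xyz":[0,0,0.03],"roll":0,"claw":1},
  {"xyz":[0,0,0.03],"roll":0,"claw":1},
])

```text
clock: 6.5
tcp_pos: [552.1, 51.3, 106.5]
orientation: [[0.899, 0.437, 0.001], [0.437, -0.899, -0.0], [0.001, 0.001, -1.0]]
contact_force: [-4.6, -1.8, 14.7]
finger_gap: 0.2
gripper_force: 7.2
```

Emit:
move_arm([
  {"xyz":[0,0,0.03],"roll":0,"claw":1},
  {"xyz":[0,0,0.03],"roll":0,"claw":1},
])

```text
clock: 6.67
tcp_pos: [552.2, 51.3, 106.2]
orientation: [[0.899, 0.437, 0.001], [0.437, -0.899, -0.0], [0.001, 0.001, -1.0]]
contact_force: [-7.0, -1.8, 20.5]
finger_gap: 0.7
gripper_force: 10.4
```

Emit:
move_arm([
  {"xyz":[0,0,0.02],"roll":0,"claw":1},
  {"xyz":[0,0,0],"roll":0,"claw":1},
])

```text
clock: 6.83
tcp_pos: [552.2, 51.3, 106.2]
orientation: [[0.899, 0.437, 0.001], [0.437, -0.899, -0.0], [0.001, 0.001, -1.0]]
contact_force: [-5.7, -0.2, 18.7]
finger_gap: 0.6
gripper_force: 9.8
```

Emit:
move_arm([
  {"xyz":[0,0,0.02],"roll":0,"claw":1},
  {"xyz":[0,0,0.02],"roll":0,"claw":1},
  {"xyz":[0,0,0],"roll":0,"claw":1},
])

```text
clock: 7.08
tcp_pos: [552.2, 51.3, 106.2]
orientation: [[0.899, 0.437, 0.002], [0.437, -0.899, -0.0], [0.001, 0.001, -1.0]]
contact_force: [-6.9, -0.8, 24.1]
finger_gap: 0.7
gripper_force: 11.7
```

The peg is home: z holds at 106.2 (34+72) while the force rises to 24 N. I'll back off, open and come down around the head.

Emit:
move_arm([
  {"xyz":[0,0,-0.3],"roll":0,"claw":1},
  {"xyz":[0,0,-1],"roll":0,"claw":1},
  {"xyz":[0,0,-1],"roll":0,"claw":1},
  {"xyz":[0,0,0],"roll":0,"claw":-1},
  {"xyz":[0,0,0],"roll":0,"claw":-1},
  {"xyz":[0,0,0],"roll":0,"claw":-1},
  {"xyz":[0,0,0],"roll":0,"claw":-1},
  {"xyz":[0,0,0],"roll":0,"claw":-1},
  {"xyz":[0,0,0],"roll":0,"claw":-1},
  {"xyz":[0,0,0],"roll":0,"claw":-1},
  {"xyz":[0,0,0],"roll":0,"claw":-1},
])

```text
clock: 8.0
tcp_pos: [551.8, 51.2, 126.9]
orientation: [[0.899, 0.437, -0.0], [0.437, -0.899, -0.0], [-0.0, -0.0, -1.0]]
contact_force: [0.6, -0.1, -0.2]
finger_gap: 49.2
gripper_force: 0.0
```

Run:
```python
from plant import sense, vision
from h import *
s=sense();print(s["clock"],s["tcp_pos"],s["contact_force"],s["finger_gap"])
f=vision.grab_frame("scene");P=cloud(f)
for (u,v) in [(350,204),(292,180),(243,155)]:
    q=P[v-18:v+19,u-18:u+19].reshape(-1,3);q=q[(q[:,2]>75)&(q[:,2]<116)];top=np.nanpercentile(q[:,2],98);a=q[q[:,2]>top-14]
    print(len(q),top.round(1),((a.max(0)+a.min(0))/2).round(1),np.ptp(a,axis=0).round(1))
cv2.imwrite("pics/c3.png",cv2.resize(f["pixels"][110:230,220:380,::-1],None,fx=4,fy=4,interpolation=cv2.INTER_CUBIC))
```

```text
8.0 [551.8189993   51.22764841 126.92966118] [ 0.62572342 -0.13615032 -0.17668029] 49.22687175831656
173 104.6 [566.9 211.2  98.3] [27.4 28.6 14.8]
145 105.2 [554.4  53.3  98.5] [26.1 29.  14.6]
125 104.8 [ 539.3 -106.3   98.3] [29.7 27.7 14.6]
```

View pics/c3.png

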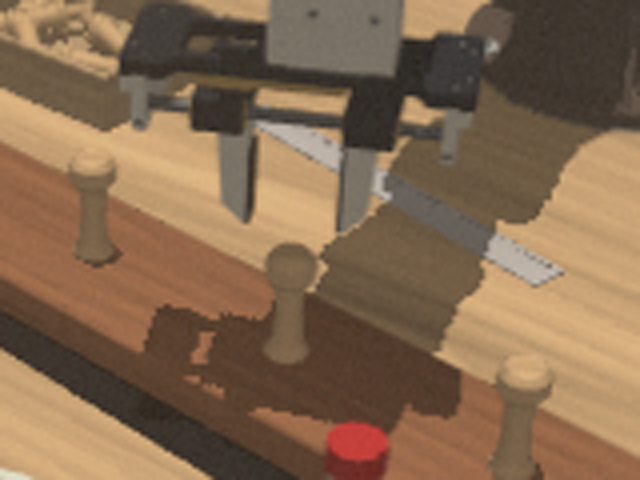

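The peg is level with its neighbours, its flange is on the rail, and the fingers straddle the head (290,265 in the crop). Next I'll descend 52 mm with the grip open.

Emit:
move_arm([
  {"xyz":[0,0,0.3],"roll":0,"claw":-0.5},
  {"xyz":[0,0,0.8],"roll":0,"claw":-0.5},
  {"xyz":[0,0,1],"roll":0,"claw":-0.5},
  {"xyz":[0,0,1],"roll":0,"claw":-0.5},
  {"xyz":[0,0,1],"roll":0,"claw":-0.5},
  {"xyz":[0,0,0.7],"roll":0,"claw":-0.5},
  {"xyz":[0,0,0.3],"roll":0,"claw":-0.5},
  {"xyz":[0,0,0],"roll":0,"claw":-0.5},
  {"xyz":[0,0,0],"roll":0,"claw":-0.5},
  {"xyz":[0,0,0],"roll":0,"claw":-0.5},
])

```text
clock: 8.88
tcp_pos: [552.3, 51.3, 76.5]
orientation: [[0.899, 0.437, 0.001], [0.437, -0.899, 0.0], [0.001, 0.0, -1.0]]
contact_force: [0.7, -0.1, -0.2]
finger_gap: 68.9
gripper_force: 0.0
```

Emit:
move_arm([
  {"xyz":[0,0,0],"roll":0,"claw":0.4},
  {"xyz":[0,0,0],"roll":0,"claw":0.4},
  {"xyz":[0,0,0],"roll":0,"claw":0.4},
  {"xyz":[0,0,0],"roll":0,"claw":0.4},
  {"xyz":[0,0,0],"roll":0,"claw":0.4},
  {"xyz":[0,0,0],"roll":0,"claw":0.4},
  {"xyz":[0,0,0],"roll":0,"claw":0.4},
  {"xyz":[0,0,0],"roll":0,"claw":0.4},
], grip_force=5)

```text
clock: 9.55
tcp_pos: [552.1, 50.9, 76.2]
orientation: [[0.899, 0.437, 0.0], [0.437, -0.899, -0.0], [0.0, 0.0, -1.0]]
contact_force: [0.9, -0.3, 0.4]
finger_gap: 29.4
gripper_force: 5.0
```

The light grip reads 29.4 mm, which matches the 30 mm head, with no side load. I'll firm it up.

Emit:
move_arm([
  {"xyz":[0,0,0],"roll":0,"claw":1},
  {"xyz":[0,0,0],"roll":0,"claw":1},
  {"xyz":[0,0,0],"roll":0,"claw":1},
  {"xyz":[0,0,0],"roll":0,"claw":1},
], grip_force=45)

```text
clock: 9.88
tcp_pos: [552.1, 50.9, 76.2]
orientation: [[0.899, 0.437, 0.0], [0.437, -0.899, -0.0], [0.0, 0.0, -1.0]]
contact_force: [0.4, -2.0, 0.3]
finger_gap: 28.4
gripper_force: 45.0
```

Emit:
move_arm([
  {"xyz":[0,0,-0.05],"roll":0,"claw":1},
  {"xyz":[0,0,-0.05],"roll":0,"claw":1},
  {"xyz":[0,0,0],"roll":0,"claw":1},
])

```text
clock: 10.13
tcp_pos: [551.4, 51.1, 76.3]
orientation: [[0.899, 0.437, -0.001], [0.437, -0.899, -0.0], [-0.001, -0.0, -1.0]]
contact_force: [2.5, -2.6, -12.3]
finger_gap: 28.6
gripper_force: 45.0
```

Emit:
move_arm([
  {"xyz":[0,0,0.02],"roll":0,"claw":1},
  {"xyz":[0,0,0],"roll":0,"claw":1},
])

```text
clock: 10.3
tcp_pos: [551.4, 51.1, 76.3]
orientation: [[0.899, 0.437, -0.001], [0.437, -0.899, -0.0], [-0.001, -0.0, -1.0]]
contact_force: [3.5, -1.4, -13.0]
finger_gap: 28.7
gripper_force: 45.0
```

Emit:
move_arm([
  {"xyz":[0,0,0.02],"roll":0,"claw":1},
  {"xyz":[0,0,0],"roll":0,"claw":1},
  {"xyz":[0,0,0],"roll":0,"claw":1},
])

```text
clock: 10.55
tcp_pos: [551.4, 51.1, 76.3]
orientation: [[0.899, 0.437, -0.001], [0.437, -0.899, -0.0], [-0.001, -0.0, -1.0]]
contact_force: [2.7, -2.0, -13.8]
finger_gap: 28.9
gripper_force: 45.0
```

Emit:
move_arm([
  {"xyz":[0,0,0.04],"roll":0,"claw":1},
  {"xyz":[0,0,0],"roll":0,"claw":1},
])

```text
clock: 10.72
tcp_pos: [551.5, 51.1, 76.3]
orientation: [[0.899, 0.437, -0.001], [0.437, -0.899, -0.0], [-0.001, -0.0, -1.0]]
contact_force: [0.1, -3.6, -10.0]
finger_gap: 28.8
gripper_force: 45.0
```

Emit:
move_arm([
  {"xyz":[0,0,0],"roll":0,"claw":1},
  {"xyz":[0,0,0],"roll":0,"claw":1},
  {"xyz":[0,0,0],"roll":0,"claw":1},
  {"xyz":[0,0,0],"roll":0,"claw":1},
])

```text
clock: 11.05
tcp_pos: [551.5, 51.1, 76.3]
orientation: [[0.899, 0.437, -0.001], [0.437, -0.899, -0.0], [-0.001, -0.0, -1.0]]
contact_force: [-0.5, -2.7, -7.7]
finger_gap: 28.8
gripper_force: 45.0
```

Emit:
move_arm([
  {"xyz":[0,0,-0.02],"roll":0,"claw":1},
  {"xyz":[0,0,0],"roll":0,"claw":1},
  {"xyz":[0,0,0],"roll":0,"claw":1},
  {"xyz":[0,0,0],"roll":0,"claw":1},
])

```text
clock: 11.38
tcp_pos: [551.6, 51.2, 76.3]
orientation: [[0.899, 0.437, -0.001], [0.437, -0.899, -0.0], [-0.001, -0.0, -1.0]]
contact_force: [-0.6, -2.7, -11.1]
finger_gap: 28.6
gripper_force: 45.0
```

Emit:
move_arm([
  {"xyz":[0,0,0.005],"roll":0,"claw":1},
  {"xyz":[0,0,0],"roll":0,"claw":1},
  {"xyz":[0,0,0],"roll":0,"claw":1},
  {"xyz":[0,0,0],"roll":0,"claw":1},
])

```text
clock: 11.72
tcp_pos: [551.6, 51.2, 76.3]
orientation: [[0.899, 0.437, -0.001], [0.437, -0.899, -0.0], [-0.001, -0.0, -1.0]]
contact_force: [-1.5, -2.4, -11.3]
finger_gap: 28.5
gripper_force: 45.0
```

Emit:
move_arm([
  {"xyz":[0,0,0],"roll":0,"claw":1},
  {"xyz":[0,0,0],"roll":0,"claw":1},
  {"xyz":[0,0,0],"roll":0,"claw":1},
  {"xyz":[0,0,0],"roll":0,"claw":1},
])

```text
clock: 12.05
tcp_pos: [551.6, 51.2, 76.3]
orientation: [[0.899, 0.437, -0.001], [0.437, -0.899, -0.0], [-0.001, -0.0, -1.0]]
contact_force: [-2.8, -3.6, -11.8]
finger_gap: 28.5
gripper_force: 45.0
```

Emit:
move_arm([
  {"xyz":[0,0,0],"roll":0,"claw":1},
  {"xyz":[0,0,0],"roll":0,"claw":1},
  {"xyz":[0,0,0],"roll":0,"claw":1},
  {"xyz":[0,0,0],"roll":0,"claw":1},
])

```text
clock: 12.38
tcp_pos: [551.7, 51.2, 76.3]
orientation: [[0.899, 0.437, -0.001], [0.437, -0.899, -0.0], [-0.001, -0.0, -1.0]]
contact_force: [-3.0, -4.2, -12.1]
finger_gap: 28.8
gripper_force: 45.0
```

Emit:
move_arm([
  {"xyz":[0,0,0],"roll":0,"claw":1},
  {"xyz":[0,0,0],"roll":0,"claw":1},
  {"xyz":[0,0,0],"roll":0,"claw":1},
  {"xyz":[0,0,0],"roll":0,"claw":1},
])

```text
clock: 12.72
tcp_pos: [551.7, 51.2, 76.3]
orientation: [[0.899, 0.437, -0.0], [0.437, -0.899, -0.0], [-0.001, -0.0, -1.0]]
contact_force: [-3.1, -3.9, -13.3]
finger_gap: 28.4
gripper_force: 45.0
```

Emit:
move_arm([
  {"xyz":[-0.02,0.01,0.02],"roll":0,"claw":1},
  {"xyz":[0,0,0],"roll":0,"claw":1},
  {"xyz":[0,0,0],"roll":0,"claw":1},
])

```text
clock: 12.97
tcp_pos: [551.7, 51.2, 76.3]
orientation: [[0.899, 0.438, -0.0], [0.438, -0.899, -0.0], [-0.0, -0.0, -1.0]]
contact_force: [-4.1, -3.0, -12.5]
finger_gap: 28.9
gripper_force: 45.0
```

Emit:
move_arm([
  {"xyz":[-0.02,0.01,0.02],"roll":0,"claw":1},
  {"xyz":[0,0,0],"roll":0,"claw":1},
])

```text
clock: 13.13
tcp_pos: [551.7, 51.1, 76.3]
orientation: [[0.899, 0.438, 0.0], [0.438, -0.899, 0.0], [0.0, -0.0, -1.0]]
contact_force: [-4.3, -3.8, -9.7]
finger_gap: 28.5
gripper_force: 45.0
```

Emit:
move_arm([
  {"xyz":[0,0,-0.01],"roll":0,"claw":1},
  {"xyz":[0,0,0],"roll":0,"claw":1},
  {"xyz":[0,0,0],"roll":0,"claw":1},
])

```text
clock: 13.38
tcp_pos: [551.7, 51.1, 76.3]
orientation: [[0.899, 0.438, 0.0], [0.438, -0.899, 0.0], [0.0, -0.0, -1.0]]
contact_force: [-3.1, -3.3, -9.5]
finger_gap: 28.9
gripper_force: 45.0
```

Emit:
move_arm([
  {"xyz":[0,0,-0.005],"roll":0,"claw":1},
  {"xyz":[0,0,0],"roll":0,"claw":1},
  {"xyz":[0,0,0],"roll":0,"claw":1},
])

```text
clock: 13.63
tcp_pos: [551.6, 51.1, 76.3]
orientation: [[0.899, 0.438, 0.0], [0.438, -0.899, 0.0], [0.0, -0.0, -1.0]]
contact_force: [-4.6, -1.6, -9.3]
finger_gap: 28.6
gripper_force: 45.0
```

Emit:
move_arm([
  {"xyz":[0,0,-0.005],"roll":0,"claw":1},
  {"xyz":[0,0,0],"roll":0,"claw":1},
  {"xyz":[0,0,0],"roll":0,"claw":1},
])

```text
clock: 13.88
tcp_pos: [551.7, 51.1, 76.3]
orientation: [[0.899, 0.438, 0.0], [0.438, -0.899, 0.0], [0.0, -0.0, -1.0]]
contact_force: [-4.5, -1.5, -9.9]
finger_gap: 28.9
gripper_force: 45.0
```

Emit:
move_arm([
  {"xyz":[0,0,-0.003],"roll":0,"claw":1},
  {"xyz":[0,0,0],"roll":0,"claw":1},
  {"xyz":[0,0,0],"roll":0,"claw":1},
])

```text
clock: 14.13
tcp_pos: [551.7, 51.1, 76.3]
orientation: [[0.899, 0.438, 0.0], [0.438, -0.899, 0.0], [0.0, -0.0, -1.0]]
contact_force: [-4.1, 0.1, -9.9]
finger_gap: 28.9
gripper_force: 45.0
```

Emit:
move_arm([
  {"xyz":[0,0,0],"roll":0,"claw":1},
  {"xyz":[0,0,0],"roll":0,"claw":1},
  {"xyz":[0,0,0],"roll":0,"claw":1},
])

```text
clock: 14.38
tcp_pos: [551.7, 51.1, 76.3]
orientation: [[0.899, 0.438, 0.0], [0.438, -0.899, 0.0], [0.0, -0.0, -1.0]]
contact_force: [-3.7, 0.3, -9.9]
finger_gap: 28.5
gripper_force: 45.0
```

The pull held at 9.3–9.9 N for over 1.2 s with no movement. I'll relax the pull, then let go.

Emit:
move_arm([
  {"xyz":[0,0,0.04],"roll":0,"claw":1},
  {"xyz":[0,0,0.03],"roll":0,"claw":1},
  {"xyz":[0,0,0],"roll":0,"claw":1},
])

```text
clock: 14.63
tcp_pos: [551.7, 51.0, 76.2]
orientation: [[0.899, 0.437, 0.0], [0.437, -0.899, 0.0], [0.0, 0.0, -1.0]]
contact_force: [-6.8, -1.3, -1.2]
finger_gap: 29.0
gripper_force: 45.0
```

Emit:
move_arm([
  {"xyz":[0,0,0],"roll":0,"claw":-0.5},
  {"xyz":[0,0,0],"roll":0,"claw":-0.5},
  {"xyz":[0,0,0],"roll":0,"claw":-0.5},
  {"xyz":[0,0,0],"roll":0,"claw":-0.5},
  {"xyz":[0,0,0],"roll":0,"claw":-0.5},
  {"xyz":[0,0,0],"roll":0,"claw":-0.5},
  {"xyz":[0,0,0],"roll":0,"claw":-0.5},
  {"xyz":[0,0,0],"roll":0,"claw":-0.5},
])

```text
clock: 15.3
tcp_pos: [551.8, 51.0, 75.7]
orientation: [[0.899, 0.437, 0.0], [0.437, -0.899, 0.0], [0.0, 0.0, -1.0]]
contact_force: [0.1, 0.5, 0.9]
finger_gap: 68.6
gripper_force: 0.0
```

Emit:
move_arm([
  {"xyz":[0,0,-0.4],"roll":0,"claw":-0.5},
  {"xyz":[0,0,-1],"roll":0,"claw":-0.5},
  {"xyz":[0,0,-1.5],"roll":0,"claw":-0.5},
  {"xyz":[0,0,-2],"roll":0,"claw":-0.5},
  {"xyz":[0,0,-2.5],"roll":0,"claw":-0.5},
  {"xyz":[0,0,-2.5],"roll":0,"claw":-0.5},
  {"xyz":[0,0,-1.5],"roll":0,"claw":-0.5},
  {"xyz":[0,0,0],"roll":0,"claw":-0.5},
  {"xyz":[0,0,0],"roll":0,"claw":-0.5},
  {"xyz":[0,0,0],"roll":0,"claw":-0.5},
])

```text
clock: 16.13
tcp_pos: [551.2, 50.7, 189.4]
orientation: [[0.899, 0.437, -0.0], [0.437, -0.899, -0.0], [-0.0, 0.0, -1.0]]
contact_force: [0.0, 0.8, -0.3]
finger_gap: 68.8
gripper_force: 0.0
```

Run:
```python
from plant import sense, vision
from h import *
s=sense();print(s["clock"],s["tcp_pos"],s["contact_force"])
f=vision.grab_frame("scene");P=cloud(f);P0=cloud(np.load("pics/scene0.npz"))
for (u,v) in [(350,204),(292,182),(243,155),(201,133)]:
  for Q in(P0,P):
    q=Q[v-18:v+19,u-18:u+19].reshape(-1,3);q=q[(q[:,2]>75)&(q[:,2]<126)];top=np.nanpercentile(q[:,2],98);a=q[q[:,2]>top-14]
    print(top.round(1),((a.max(0)+a.min(0))/2).round(1))
cv2.imwrite("pics/c4.png",f["pixels"][:,:,::-1])
```

```text
16.1333 [551.22580789  50.74460818 189.43212244] [ 0.0398007   0.83785713 -0.31281406]
105.2 [567.5 211.1  99.1]
104.6 [564.7 211.5  98.7]
119.6 [554.5  52.9 113.3]
105.1 [552.9  51.9  98.7]
105.9 [ 539.9 -106.4   99.1]
105.1 [ 540.9 -106.5   98.5]
106.8 [ 528.1 -266.5  100.6]
105.2 [ 527.7 -266.7   99.6]
```

View pics/c4.png

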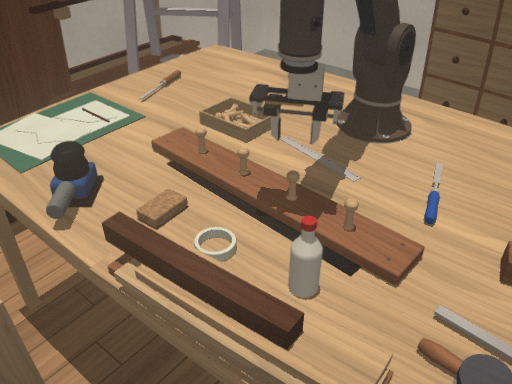

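The peg head (292,180) is level with the others, the rail and bench items haven't moved, and the gripper is clear.

```bash
python3 -c "
from plant import workorder
print(workorder.finish_job())"
```

```text
the job is handed in; nothing more can be done
None
```

The job is handed in: the peg was pressed home with about 24 N at most by the readings, then pulled up at a steady 10 N for over a second (10–14 N, briefly 8, while I trimmed the pull) without moving, and released with the rail and other items where they were.

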